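# Close the specimen covers and hold the board out over the light box

## Robot

A 6-joint arm with a two-finger parallel gripper is mounted at the origin on the work surface. World frame = base frame: x ahead of the robot, y to its left, z up, the work surface at z = 0. Lengths are in m, angles in degrees, forces in N, time in s.
With the tool pointing down it reaches from about 0.425 to 0.95 m from the base axis. Payload 3.5 kg.
Tool frame: the origin (TCP) lies at the very end of the fingers, on their centre line; the grasp point (between the pads) lies 19 mm behind it; z points along the fingers, y is the direction in which the jaws open and shut (so a half turn about z gives the same grasp; the last joint's range is limited). The gripper opens to 85 mm and grips with 20 to 120 N. Pads are 22 mm wide; open, the fingers measure 114 mm over their backs; the gripper's body (76 mm by 85 mm) begins 54 mm behind the grasp point. The pads swing forward as they close: fully open they stand 13 mm farther back than shut.
Start: joints at [54.488, 16.404, 90.338, -0, 73.258, -8.594], TCP at [0.306, 0.602, 0.231] pointing down, gripper open.
Joint ranges: [-158.93, 158.93], [-51.34, 127.21], [12.03, 142.37], [-87.48, 267.48], [13.55, 161.25], [-162.69, 162.69]. Speed limits (degrees/s): [159.86, 159.86, 180, 180, 180, 180].

## Interface

Orientations are given as a 3x3 rotation matrix whose columns are the frame's x, y, z axes.
In Python, from bench import sensors, snapshot, job gives the robot as it stands.
- The arm moves only by the shell command python3 -m jog 'ROWS'. ROWS is JSON, one flat list of numbers, 7 for each row, row after row: the shift along the tool's x, y, z in mm, then the turn, a rotation vector about the tool's x, y, z in degrees, then the gripper's target within -1 to 1 (fully open at 1, half-way at 0, shut at -1). In form: [tx, ty, tz, ax, ay, az, jaw, tx, ty, tz, ax, ay, az, jaw, ...]. A call has 1 to 12 rows; each row shifts and turns the commanded pose from where the row before left it, along the tool's axes as they then stand; what a row does not reach is not made up. A row lasts 1/12 s, in which the tool goes at most 41.7 mm and 7.16 degrees, less where a joint would pass 70% of its speed; a pose out of reach is approached as far as the arm can. A call with a gripper value outside its range is refused whole. The fingers move at their own pace and stop on an object; the grip force is fixed at half the most. Time passes only in rows, so rows that do not move let the fingers close. It gives the time, the measured TCP pose, the force and the opening at its end, in the units of the state.
- sensors.state(): the state, without advancing time (a new reading comes with each control period).
- snapshot(name): name is "side" or "top" or "wrist"; returns a dict with "color" (384x512x3 uint8, blue, green, red), "K" (3x3 intrinsics, pixels), "distortion" ([k1, k2, p1, p2, k3] as OpenCV has them; the pictures are not rectified), "R" (3x3) and "t" (3): a world point X has camera coordinates R X + t; the wrist camera has in their place "tool_from_camera" (4x4, takes a point from camera to tool coordinates, whose origin is the TCP and whose axes are the flange's). Camera axes: x right, y down, z forward; pixel columns grow to the right and rows downward; lengths in m; the calibration is good to about 2 mm. A picture is of the moment at which its call begins: read the wrist's pose just before it. There is no depth.
- job.close_job(): hands the job in, once; it reports no verdict.
The state is a dict: "time_s": time; "joint_pos": joint angles; "qvel": joint speeds; "joint_torque": joint torques, N m; "tool_pos": TCP position; "eef_rot": TCP orientation; "wrist_force": force on the tool from outside, world axes, zero at the start; "torque": the same for the moment, N m; "gripper_width": opening from 0.0 (shut) to 1.0 (fully open).
Only numpy, scipy, OpenCV 4.12 (cv2) and the standard library are available. Lean on these libraries where they do the work, as an engineer would, in place of code of your own. Each camera call takes 0.05 s, during which the arm holds its last target.

## Task

On the stand lies a black specimen board carrying two white well boxes whose blue hinged covers stand open: first press both covers down until their catches click and keep them shut. Then slide the board, which has an orange grip post at its tail, straight out over the light box until the red line across it lies along the stand's edge. So far out it would tip: never let it, and finish while still holding it, flat on the stand and level, with the other things on the bench left where they were.

Things in the scene. Friction and masses are not known exactly. Their poses are not given: they have to be found in the camera images.
- board: Loose black board on the stand, 280 (x) x 110 (y) x 8 mm, about 0.7 kg in all. Origin: centre of its underside; x runs along it towards the end that goes out over the light box, z up. On it: two white well boxes, 62 (x) x 76 (y) x 22 mm, at x = 20 and 95 mm, y = 0, with blue covers, and an orange post at x = -118 mm. Centre of mass near x = 25 mm, so at the mark it tips unless held.
- board_mark (a point): Centre of the red line (4 mm wide, across the whole board width, on its top and long sides), at x = -30 mm on the board; the point lies on the board's underside. Axes as the board's.
- post_top (a point): Centre of the top face of the orange grip post: 22 mm along the board, 40 mm across it, 40 mm high above the board's top; this point is 48 mm above the board's underside at board x = -118 mm, y = 0. With the red line at the edge the tail must be held down with about 5 N. Axes as the board's.
- cover_a (a joint): Angle of the cover at board x = 20 mm, rad: 0 shut, grows as it opens, starts at 0.45 to 0.8. Hinge along board x at board y = -38 mm, 33 mm above the underside; free edge 74 mm from it on the +y side. Cover 62 mm wide, 5 thick. A weak spring lifts it; below 0.07 a spring catch has it (rests near 0.02, stop at -0.02). The catch takes 4 to 7 N near the free edge.
- cover_a_pad (a point): Point on the upper face of cover a, 55 mm from its hinge, middle of its width: a good place to press. When shut it lies 35.5 mm above the board's underside at board y = +17 mm. Moves with the cover.
- cover_b (a joint): Angle of the outer cover, at board x = 95 mm, like cover_a in every other way.
- cover_b_pad (a point): Point on the upper face of cover b, as cover_a_pad.
- stand: Fixed stand with an aluminium top plate 260 (x) x 190 (y) mm, its top 90 mm above the table. Origin: on the table under its centre. Its x axis points to the light box; the board slides that way.
- stand_edge (a point): Middle of the stand's outer edge, next to the light box, at the height of its top. Axes as the stand's: x points outward. The job is done when board_mark lies at x = 0 here.
- lightbox: Fixed low light box, 180 x 170 x 30 mm, on the table beyond the stand's edge, glowing white top. Origin: centre of its underside.
- forceps: Bystander: steel forceps 120 x 14 x 8 mm lying on the stand beside the board, on its -y side. Origin: centre of the underside.
- dish: Bystander: amber dish, 43 mm across, 16 mm high, on the light box. Origin: centre of the underside.
- beaker: Bystander: glass beaker, 84 mm across, 100 mm high. Origin: centre of the underside.
- squeeze_bottle: Bystander: white bottle with an orange cap, 60 mm across, 150 mm high. Origin: centre of the underside.
- jar: Bystander: glass jar with a blue cap, 64 mm across, 75 mm high. Origin: centre of the underside.
- slide_box: Bystander: green slide box 100 x 85 x 35 mm. Origin: centre of the underside.
- fine_brush: Bystander: blue brush 170 mm long lying on the table. Origin: its underside.
There are look-alikes about, which are no part of the job. What is meant by the lightbox is not pink, and is the larger of those in its own colour.

How it is judged (in metres and radians):
On the way, in this order (a step that is already met when the one before it is completed fails the run):
1. both covers caught shut and let go, the board still well back on the stand (value of joint each of cover_a, cover_b below 0.07 rad and contact force between each of the fingers, the arm and board below 0.3 N and x of board_mark in the frame of stand_edge below -0.08 m), for 0.2 s.
2. board out to its red line, level and held (value of joint each of cover_a, cover_b below 0.07 rad and x of board_mark in the frame of stand_edge between -0.006 and 0.006 m and y of board_mark in the frame of stand_edge between -0.03 and 0.03 m and z of board_mark in the frame of stand_edge between -0.004 and 0.005 m and angle between board's own z axis and vertical below 0.04 rad and angle between the x axis of board and the x axis of stand, either way round below 0.08 rad and linear speed of board below 0.01 m/s and contact force between board and stand above 0.5 N and contact force between any of the fingers, the arm and board above 1 N and contact force between board and lightbox below 0.2 N and contact force between board and forceps below 0.2 N and contact force between board and dish below 0.2 N and contact force between board and beaker below 0.2 N and contact force between board and squeeze_bottle below 0.2 N and contact force between board and jar below 0.2 N and contact force between board and slide_box below 0.2 N and contact force between board and fine_brush below 0.2 N), for 0.2 s.
At the end, for the whole second after the job is handed in: Covers below 0.07 rad; red line within 6 mm of the stand's edge, 30 mm of its middle, -4 to +5 mm of its top; board square within 0.08 rad, level within 0.04, still, on the stand and held (over 1 N) by the robot, borne by nothing else; bystanders within 25 mm (all of step 2 and distance of each of forceps, dish, beaker, squeeze_bottle, jar, slide_box, fine_brush from where it was at the start of the episode below 0.025 m); the arm keeps its last pose, push and grip.
It fails at once if the board tips (tilts over 0.15 rad) (angle between board's own z axis and vertical above 0.15 rad).
It fails at once if a bystander is disturbed (moved over 25 mm) (distance of any of forceps, dish, beaker, squeeze_bottle, jar, slide_box, fine_brush from where it was at the start of the episode above 0.025 m).
It also fails if it takes over 59 s, if anything falls off the work surface, if the arm or the gripper's body presses on something with over 40 N, if the wrist force passes 120 N, or if a joint passes its speed limit or range.

## Working session

There is one attempt and no reset: what is moved stays moved. The work goes in short steps, Python scripts to look and compute and a shell command to move; the robot and the scene stay as the last step left them, time stands still between calls to the robot, and variables do not carry over. Pictures are saved under pics/ and viewed, and the job is handed in when it is done.

```bash
ls; mkdir -p pics; cat > h.py <<'E'
import numpy as np, cv2, json, pickle
from bench import sensors, snapshot, job
def cam(name):
    st=sensors.state()
    s=snapshot(name)
    if 'R' not in s or s.get('R') is None or name=='wrist':
        T=np.array(s['tool_from_camera']); W=np.eye(4); W[:3,:3]=st['eef_rot']; W[:3,3]=st['tool_pos']
        C=np.linalg.inv(W@T); s['R']=C[:3,:3]; s['t']=C[:3,3]
    s={k:np.array(v) for k,v in s.items()}
    return s
def ray(s,uv):
    p=cv2.undistortPoints(np.array([[uv]],float),s['K'],s['distortion'])[0,0]
    d=s['R'].T@np.array([p[0],p[1],1]); c=-s['R'].T@s['t']
    return c,d/np.linalg.norm(d)
def atz(s,uv,z):
    c,d=ray(s,uv); return c+d*(z-c[2])/d[2]
def tri(obs):
    A=np.zeros((3,3));b=np.zeros(3)
    for s,uv in obs:
        c,d=ray(s,uv);P=np.eye(3)-np.outer(d,d);A+=P;b+=P@c
    X=np.linalg.solve(A,b)
    return X,[np.linalg.norm(proj(s,X)-uv) for s,uv in obs]
def proj(s,X):
    return cv2.projectPoints(np.array(X,float).reshape(1,3),cv2.Rodrigues(s['R'])[0],s['t'],s['K'],s['distortion'])[0][0,0]
def save(s,n): pickle.dump(s,open(n+'.pkl','wb'))
def load(n): return pickle.load(open(n+'.pkl','rb'))
E
python3 - <<'E'
from h import *
print(sensors.state())
for n in ['side','top','wrist']:
    s=cam(n); save(s,n+'0'); cv2.imwrite(f'pics/{n}0.png',cv2.resize(s['color'],(800,600),interpolation=cv2.INTER_CUBIC))
E
```

```text
pics
{'time_s': 0.0, 'joint_pos': array([ 5.44881178e+01,  1.64531494e+01,  9.04236428e+01,  2.73163775e-03,
        7.32592167e+01, -8.59323281e+00]), 'qvel': array([ 0.06743768,  0.00637112, -0.00237265, -0.02499216, -0.01974305,
        0.01433539]), 'joint_torque': array([ 1.12697329e-03, -4.05970645e+01, -2.92634547e+01, -7.05614639e-05,
        5.61677531e-03, -1.20462241e-05]), 'tool_pos': array([0.30515042, 0.60134153, 0.22994269]), 'eef_rot': array([[-8.91643693e-01,  4.52735596e-01, -1.41603710e-03],
       [ 4.52737634e-01,  8.91641746e-01, -1.90574205e-03],
       [ 3.99800532e-04, -2.34033617e-03, -9.99997181e-01]]), 'wrist_force': array([ 0.20072194, -0.85099586, -0.32858234]), 'torque': array([-0.01245396, -0.08844312,  0.00445869]), 'gripper_width': 1.0013687974636778}
```

View pics/side0.png

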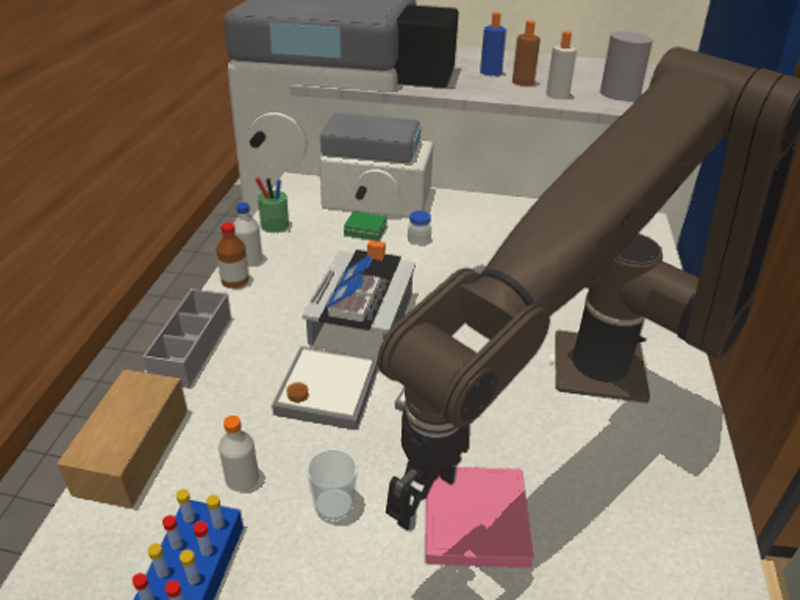

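View pics/top0.png

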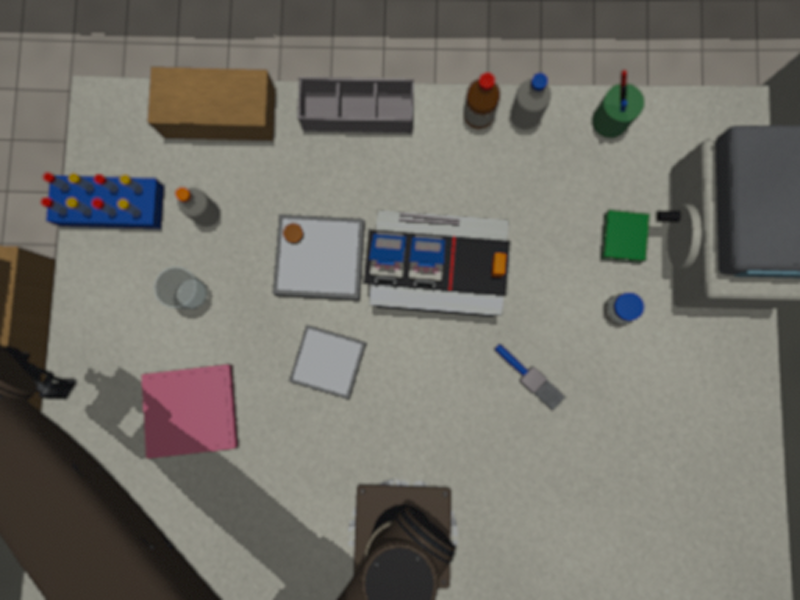

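View pics/wrist0.png

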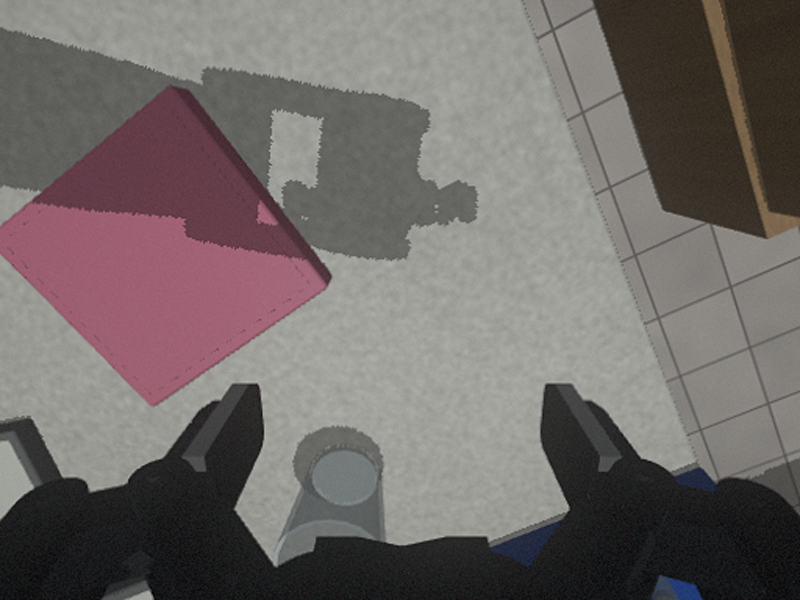

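Robot base is at the bottom of the top view, at about (400,560), so world +x is up and +y is left. There are three light boxes: the pink one (190,410), the large white one (318,257) and the small white one (328,362). The large white one fits, as it isn't pink, is the larger of the white pair, and lies at the end of the stand. I'll confirm that in an enlarged crop.

```bash
python3 - <<'E'
from h import *
s=load('top0'); c=s['color'][125:265,165:340]; cv2.imwrite('pics/topcrop0.png',cv2.resize(c,(750,600),interpolation=cv2.INTER_CUBIC))
s=load('side0'); c=s['color'][140:280,165:290]; cv2.imwrite('pics/sidecrop0.png',cv2.resize(c,(536,600),interpolation=cv2.INTER_CUBIC))
E
```

```text
(no output)
```

View pics/topcrop0.png

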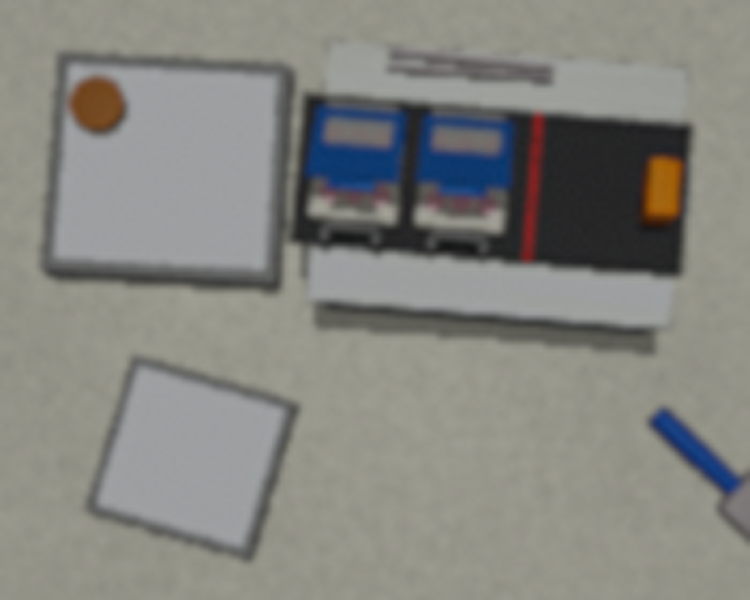

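View pics/sidecrop0.png

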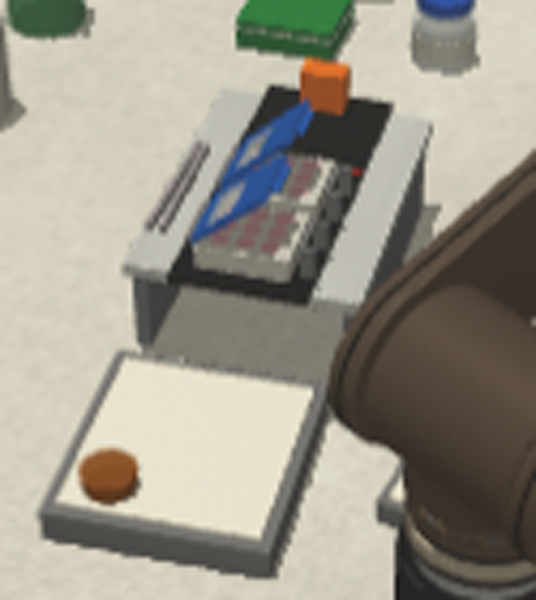

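The crop confirms it: the large white light box (crop 165,170) carries the amber dish (98,103) and sits next to the stand end. The board's red line is at (534,190) and the post at (661,188). The covers are hinged on the far side, next to the forceps (470,68).

```bash
python3 - <<'E'
from h import *
t=load('top0'); s=load('side0')
T=lambda p:(np.array(p)+0.5)/4.2857-.5+[165,125]
S=lambda p:(np.array(p)+0.5)/4.2857-.5+[165,140]
np.set_printoptions(precision=4,suppress=True)
print('cam',-t['R'].T@t['t'],-s['R'].T@s['t'])
for n,p,z in [('st_far_out',(328,42),.09),('st_far_in',(687,68),.09),('st_near_in',(668,326),.09),('st_near_out',(308,298),.09),
 ('bd_fo',(310,95),.098),('bd_fi',(690,125),.098),('bd_ni',(680,273),.098),('bd_no',(294,241),.098),('mk_f',(540,114),.098),('mk_n',(528,260),.098),('post',(664,187),.138),
 ('lb1',(62,58),.03),('lb2',(290,70),.03),('lb3',(277,282),.03),('lb4',(48,270),.03)]:
    print(n,atz(t,T(p),z))
# two-view checks
for n,a,b in [('st_far_out',(328,42),(128,266)),('st_near_in',(668,326),(432,125)),('st_near_out',(308,298),(358,304)),('bd_fi',(690,125),(268,88)),('bd_ni',(680,273),(392,105)),('bd_no',(294,241),(306,300))]:
    print(n,*tri([(t,T(a)),(s,S(b))]))
E
```

```text
cam [ 0.3083 -0.0143  1.3199] [0.2659 1.1452 0.9751]
st_far_out [0.6417 0.0655 0.09  ]
st_far_in [ 0.6279 -0.1938  0.09  ]
st_near_in [ 0.4408 -0.182   0.09  ]
st_near_out [0.4543 0.0738 0.09  ]
bd_fo [0.6002 0.0767 0.098 ]
bd_fi [ 0.5844 -0.1951  0.098 ]
bd_ni [ 0.4778 -0.189   0.098 ]
bd_no [0.4939 0.0846 0.098 ]
mk_f [ 0.5901 -0.0884  0.098 ]
mk_n [ 0.4844 -0.0818  0.098 ]
post [ 0.5316 -0.1718  0.138 ]
lb1 [0.6407 0.2718 0.03  ]
lb2 [0.6355 0.0976 0.03  ]
lb3 [0.4729 0.1018 0.03  ]
lb4 [0.4776 0.2742 0.03  ]
st_far_out [0.6383 0.0652 0.0883] [np.float64(1.1983800435615735), np.float64(1.1190567684968868)]
st_near_in [ 0.4387 -0.1828  0.0844] [np.float64(0.9001030978166302), np.float64(0.7411055959965288)]
st_near_out [0.4536 0.0739 0.0876] [np.float64(0.33544888050104077), np.float64(0.31825139449880013)]
bd_fi [ 0.5845 -0.1957  0.094 ] [np.float64(0.2370863884504347), np.float64(0.19284183676415662)]
bd_ni [ 0.4753 -0.1894  0.0958] [np.float64(0.9278198357716583), np.float64(0.7580592687745972)]
bd_no [0.4924 0.0847 0.0939] [np.float64(0.7005687845886517), np.float64(0.6669810880065192)]
```

```bash
cat >> h.py <<'E'
np.set_printoptions(precision=4,suppress=True)
class Fr:
    def __init__(s,o,yaw):
        a=np.radians(yaw); s.o=np.array(o,float); s.x=np.array([np.cos(a),np.sin(a),0]); s.y=np.array([-np.sin(a),np.cos(a),0])
    def w(s,p): return s.o+s.x*p[0]+s.y*p[1]+np.array([0,0,p[2]])
    def l(s,P):
        d=np.array(P)-s.o; return np.array([d@s.x,d@s.y,d[2]])
B=Fr((.5388,-.0555,.09),86.7)
ED=Fr((.548,.0697,.09),86.95)
E
python3 - <<'E'
from h import *
for nm,(ou,ov),sc in [('top',(165,125),5),('side',(185,155),6)]:
    s=load(nm+'0')
    w,h=(130,85) if nm=='top' else (100,80)
    c=cv2.resize(s['color'][ov:ov+h,ou:ou+w],None,fx=sc,fy=sc,interpolation=cv2.INTER_CUBIC)
    def P(p): return tuple(int(round(v)) for v in ((proj(s,B.w(p))-[ou,ov]+.5)*sc))
    for x in (-140,140):
        for y in (-55,55): cv2.circle(c,P((x/1e3,y/1e3,.008)),3,(0,255,0),-1)
    cv2.circle(c,P((-.118,0,.048)),3,(255,0,255),-1)
    for bx in (.020,.095):
        for th,col in ((.45,(0,255,255)),(.6,(0,255,0)),(.8,(255,0,255))):
            a=[P((bx+dx,-.038+.074*np.cos(th),.033+.074*np.sin(th))) for dx in (-.031,.031)]
            cv2.line(c,a[0],a[1],col,1)
    cv2.imwrite(f'pics/ov_{nm}.png',c)
E
```

```text
(no output)
```

View pics/ov_top.png

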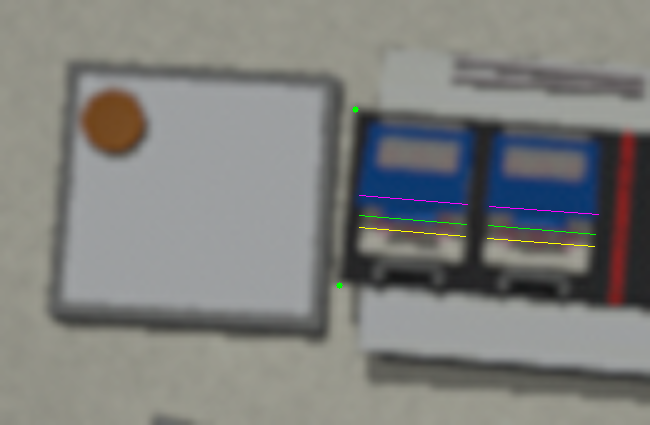

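View pics/ov_side.png

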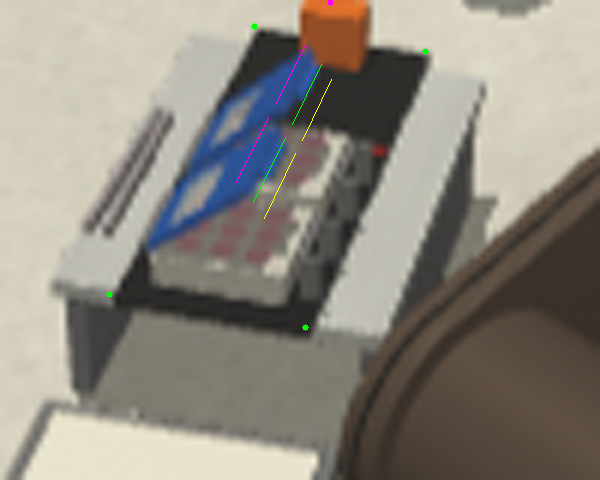

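Both covers stand at about 0.7 rad: their free edges lie between the 0.6 and 0.8 overlay lines. I'll align the tool so its x axis is the board's x, shut the fingers, and go above the outer cover.

```bash
python3 -m jog '[0,0,0,0,0,6.64,-1, 0,0,0,0,0,6.64,-1, 0,0,0,0,0,6.64,-1, 0,0,0,0,0,6.64,-1, 0,0,0,0,0,6.64,-1, 0,0,0,0,0,6.64,-1, 0,0,0,0,0,6.64,-1, 0,0,0,0,0,6.64,-1, 0,0,0,0,0,6.64,-1, 0,0,0,0,0,6.64,-1]'
cat > plan.py <<'E'
from h import *
import sys
st=sensors.state(); R=np.array(st['eef_rot'])
print('t',st['time_s'],'tcp',st['tool_pos'],'board',B.l(st['tool_pos'])*1e3,'F',st['wrist_force'],'w',st['gripper_width'],'yawx',np.degrees(np.arctan2(R[1,0],R[0,0])),'z',R[:,2])
if len(sys.argv)>1:
    p=[float(v)/1e3 for v in sys.argv[1:4]]
    print('tool shift mm',R.T@(B.w(p)-st['tool_pos'])*1e3)
E
python3 plan.py 95 12 120
```

```text
time_s: 0.98
tool_pos: [0.3054, 0.6016, 0.2307]
eef_rot: [[0.064, 0.998, -0.001], [0.998, -0.064, -0.001], [-0.001, -0.001, -1.0]]
wrist_force: [-0.0, -0.4, -0.5]
gripper_width: 0.001
t 0.9833 tcp [0.3054 0.6016 0.2307] board [642.6035 270.8513 140.7056] F [-0.0286 -0.4221 -0.5389] w 0.001147958445586099 yawx 86.35276335246603 z [-0.0006 -0.0009 -1.    ]
tool shift mm [-546.0056  262.1767   21.059 ]
```

```bash
python3 -m jog '[-15,7,0,0,0,0,-1, -30,15,0,0,0,0,-1, -35,16.5,0,0,0,0,-1, -35,16.5,0,0,0,0,-1, -35,16.5,0,0,0,0,-1, -35,16.5,0,0,0,0,-1, -35,16.5,0,0,0,0,-1, -35,16.5,0,0,0,0,-1, -35,16.5,0,0,0,0,-1, -35,16.5,0,0,0,0,-1, -35,16.5,0,0,0,0,-1, -35,16.5,0,0,0,0,-1]'
python3 -m jog '[-35,17,0,0,0,0,-1, -35,17,0,0,0,0,-1, -35,17,0,0,0,0,-1, -31,16,0,0,0,0,-1, -15,9,0,0,0,0,-1, 0,0,0,0,0,0,-1]'
python3 plan.py 95 12 100
python3 - <<'E'
from h import *
for n in ['side','top','wrist']:
    s=cam(n); save(s,n+'1'); cv2.imwrite(f'pics/{n}1.png',cv2.resize(s['color'],(800,600),interpolation=cv2.INTER_CUBIC))
E
```

```text
time_s: 1.98
tool_pos: [0.4695, 0.1949, 0.2312]
eef_rot: [[0.058, 0.998, 0.0], [0.998, -0.058, 0.0], [0.0, 0.0, -1.0]]
wrist_force: [0.6, -0.1, 1.0]
gripper_width: 0.004
time_s: 2.48
tool_pos: [0.5376, 0.0382, 0.2311]
eef_rot: [[0.062, 0.998, 0.0], [0.998, -0.062, -0.001], [-0.001, 0.0, -1.0]]
wrist_force: [-1.0, -1.5, 0.1]
gripper_width: -0.0
t 2.4833 tcp [0.5376 0.0382 0.2311] board [ 93.4505   6.5571 141.0553] F [-0.9513 -1.4506  0.0835] w -0.00032636535147215803 yawx 86.41754915075568 z [ 0.0001 -0.001  -1.    ]
tool shift mm [ 1.564  -5.4571 41.0528]
```

View pics/side1.png

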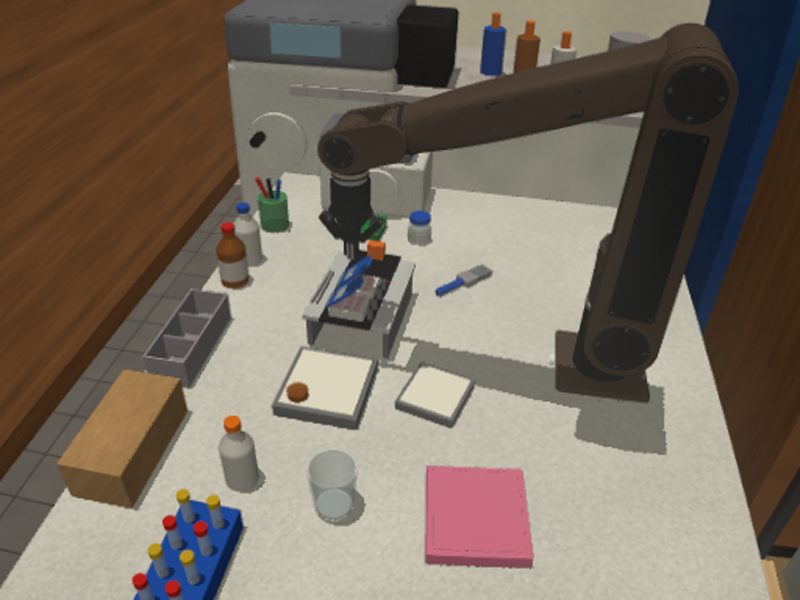

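View pics/wrist1.png

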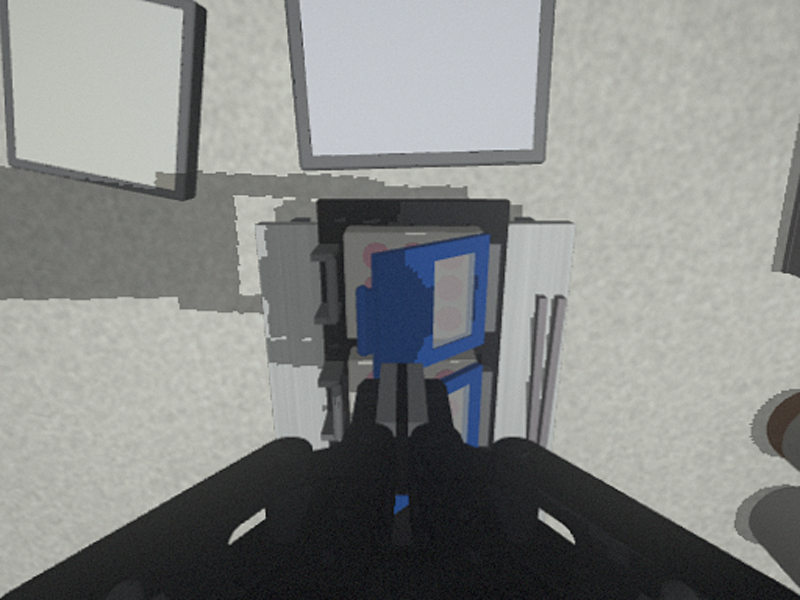

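The side view shows the fingers just above the covers. The wrist view shows the board's outer end corners at about (317,199) and (510,199), the stand corners at (256,223) and (575,222), and cover b's free edge with its tab at about (365,310). I'll check the pose against this view.

```bash
python3 - <<'E'
from h import *
s=load('wrist1'); f=512/800
for n,p,z in [('bd_no',(317,199),.098),('bd_fo',(510,199),.098),('st_no',(256,223),.09),('st_fo',(575,222),.09)]:
    X=atz(s,np.array(p)*f,z); print(n,X,'board',B.l(X)*1e3,'edge',ED.l(X)*1e3)
# cover b free-edge near corners wrist vs top
for th in (.6,.65,.7,.75,.8):
    print(th,[proj(s,B.w((.095+dx,-.038+.074*np.cos(th),.033+.074*np.sin(th))))/f for dx in (-.031,.031)])
E
```

```text
bd_no [0.4923 0.0909 0.098 ] board [143.5098  54.8281   8.    ] edge [18.2355 56.7268  8.    ]
bd_fo [0.6012 0.0843 0.098 ] board [143.2071 -54.2161   8.    ] edge [ 17.457  -52.3151   8.    ]
st_no [0.4534 0.0783 0.09  ] board [128.6119  92.9698  -0.    ] edge [ 3.5041 94.9331 -0.    ]
st_fo [0.6412 0.0675 0.09  ] board [128.6886 -95.1114  -0.    ] edge [  2.7602 -93.1466  -0.    ]
0.6 [array([368.8626, 381.7163]), array([365.6259, 256.9189])]
0.65 [array([372.9829, 384.7305]), array([370.0729, 258.5168])]
0.7 [array([377.5298, 387.703 ]), array([374.9948, 260.0949])]
0.75 [array([382.5005, 390.6203]), array([380.3903, 261.646 ])]
0.8 [array([387.8899, 393.4686]), array([386.2547, 263.1623])]
```

Everything agrees to within 3 mm, and the cover angle is about 0.7. I'll press the outer cover.

```bash
python3 -m jog '[1.5,-5.5,10,0,0,0,-1, 0,0,20,0,0,0,-1, 0,0,20,0,0,0,-1, 0,0,10,0,0,0,-1, 0,0,8,0,0,0,-1, 0,0,8,0,0,0,-1, 0,0,8,0,0,0,-1]'; python3 plan.py
python3 -m jog '[0,0,6,0,0,0,-1, 0,0,5,0,0,0,-1, 0,0,4,0,0,0,-1, 0,0,3,0,0,0,-1]'; python3 plan.py
```

```text
time_s: 3.22
tool_pos: [0.5314, 0.0439, 0.1474]
eef_rot: [[0.057, 0.998, 0.001], [0.998, -0.057, -0.0], [-0.0, 0.001, -1.0]]
wrist_force: [-0.4, 0.2, 0.2]
gripper_width: 0.001
t 3.2167 tcp [0.5314 0.0439 0.1474] board [98.7652 13.093  57.3812] F [-0.3925  0.1712  0.1703] w 0.0009225860626065646 yawx 86.72896146026866 z [ 0.0013 -0.0001 -1.    ]
time_s: 3.55
tool_pos: [0.5312, 0.0434, 0.1312]
eef_rot: [[0.058, 0.998, -0.002], [0.998, -0.058, 0.0], [0.0, -0.002, -1.0]]
wrist_force: [-7.7, -0.0, 12.3]
gripper_width: 0.0
t 3.55 tcp [0.5312 0.0434 0.1312] board [98.3104 13.2813 41.1688] F [-7.7355 -0.0112 12.3247] w 0.0003763800123925308 yawx 86.6889339550121 z [-0.0016  0.0001 -1.    ]
```

```bash
python3 -m jog '[0,-1.5,2,0,0,0,-1, 0,-1,2,0,0,0,-1, 0,0,0,0,0,0,-1]'; python3 plan.py
python3 - <<'E'
from h import *
for n in ['side','wrist']:
    s=cam(n); save(s,n+'2')
a=load('side2')['color'][140:230,190:280]; a=cv2.resize(a,(400,400),interpolation=cv2.INTER_CUBIC)
b=cv2.resize(load('wrist2')['color'],(400,300)); b=cv2.copyMakeBorder(b,0,100,0,0,0)
cv2.imwrite('pics/c2.png',np.hstack([a,b]))
E
```

```text
time_s: 3.8
tool_pos: [0.5291, 0.0434, 0.1256]
eef_rot: [[0.058, 0.998, 0.002], [0.998, -0.058, -0.0], [-0.0, 0.002, -1.0]]
wrist_force: [0.5, -0.1, 0.5]
gripper_width: -0.002
t 3.8 tcp [0.5291 0.0434 0.1256] board [98.1829 15.4214 35.6102] F [ 0.4836 -0.0718  0.5095] w -0.0022357845967115055 yawx 86.67675746467954 z [ 0.0015 -0.0002 -1.    ]
```

View pics/c2.png

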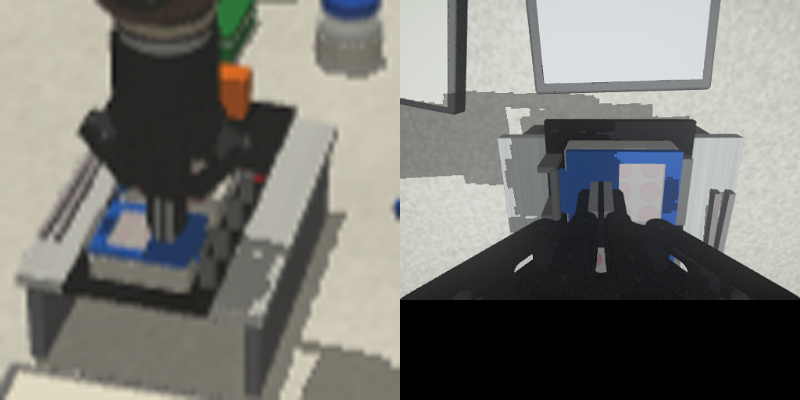

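Cover b now lies flat and the force has dropped to nothing, so the catch clicked. I'll press 2 mm further to be sure, then lift and move to cover a (75 mm along tool −x).

```bash
python3 -m jog '[0,0,1.5,0,0,0,-1, 0,0,1.5,0,0,0,-1, 0,0,0,0,0,0,-1]'; python3 -m jog '[0,0,-10,0,0,0,-1, 0,0,-35,0,0,0,-1, 0,0,-35,0,0,0,-1, -15,2,-10,0,0,0,-1, -30,1,0,0,0,0,-1, -28,0,0,0,0,0,-1, 0,0,0,0,0,0,-1, 0,0,0,0,0,0,-1]'
python3 - <<'E'
from h import *
s=cam('wrist'); save(s,'wrist3'); cv2.imwrite('pics/wrist3.png',cv2.resize(s['color'],(800,600),interpolation=cv2.INTER_CUBIC))
E
python3 plan.py 20 12 80
```

```text
time_s: 4.15
tool_pos: [0.5291, 0.0434, 0.1242]
eef_rot: [[0.058, 0.998, -0.0], [0.998, -0.058, -0.0], [-0.0, -0.0, -1.0]]
wrist_force: [-2.8, -0.2, 9.4]
gripper_width: 0.001
time_s: 4.82
tool_pos: [0.5271, -0.0304, 0.2121]
eef_rot: [[0.061, 0.998, -0.001], [0.998, -0.061, 0.0], [0.0, -0.001, -1.0]]
wrist_force: [-1.1, -0.4, 0.0]
gripper_width: -0.004
t 4.8667 tcp [ 0.527  -0.0296  0.2119] board [ 25.1869  13.2476 121.9414] F [-0.1362  0.3072 -0.2788] w -0.000531159674969997 yawx 86.60505299590992 z [-0.0009  0.0007 -1.    ]
tool shift mm [-5.2138  1.2959 41.9366]
```

View pics/wrist3.png

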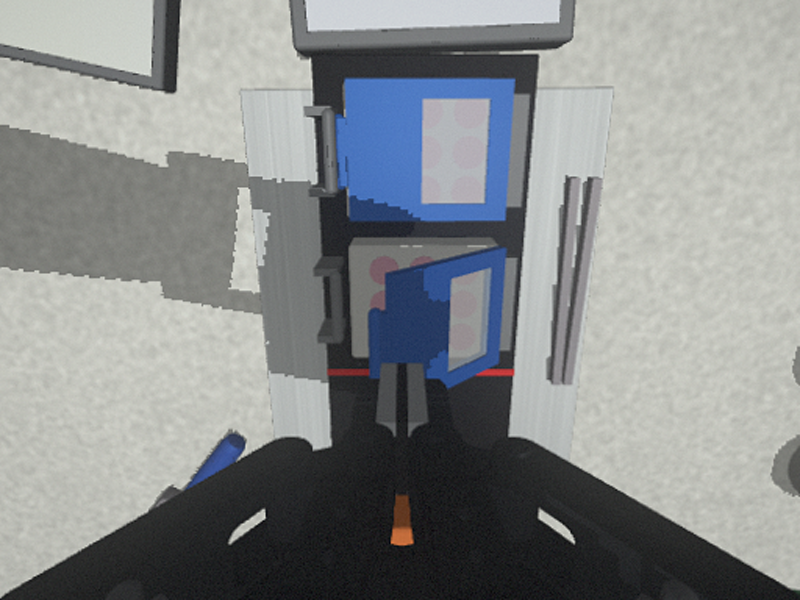

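Cover b (430,150) is flat and shut, with its tab under the catch. Cover a (445,320) is still open. Next I'll press a.

```bash
python3 -m jog '[-4,1,10,0,0,0,-1, 0,0,15,0,0,0,-1, 0,0,15,0,0,0,-1, 0,0,10,0,0,0,-1, 0,0,8,0,0,0,-1, 0,-0.5,8,0,0,0,-1, 0,-0.5,6,0,0,0,-1, 0,-0.5,5,0,0,0,-1, 0,-1,4,0,0,0,-1, 0,-1,3,0,0,0,-1]'; python3 plan.py
python3 -m jog '[0,-1,2,0,0,0,-1, 0,-0.5,2,0,0,0,-1, 0,0,0,0,0,0,-1]'; python3 plan.py
```

```text
time_s: 5.7
tool_pos: [0.526, -0.0334, 0.1309]
eef_rot: [[0.058, 0.998, 0.003], [0.998, -0.058, 0.0], [0.0, 0.003, -1.0]]
wrist_force: [-3.2, 2.5, 10.7]
gripper_width: -0.001
t 5.7 tcp [ 0.526  -0.0334  0.1309] board [21.3503 14.0041 40.9099] F [-3.2121  2.5254 10.6804] w -0.0009382319490992206 yawx 86.6736847360909 z [ 0.0026  0.0001 -1.    ]
time_s: 5.95
tool_pos: [0.5235, -0.0334, 0.1246]
eef_rot: [[0.058, 0.998, 0.001], [0.998, -0.058, -0.001], [-0.0, 0.001, -1.0]]
wrist_force: [1.6, 0.4, 1.1]
gripper_width: 0.002
t 5.95 tcp [ 0.5235 -0.0334  0.1246] board [21.1668 16.5218 34.6011] F [1.552  0.4108 1.1012] w 0.0020699592160049597 yawx 86.68746715550279 z [ 0.0014 -0.0005 -1.    ]
```

```bash
python3 -m jog '[0,0,1.5,0,0,0,-1, 0,0,1,0,0,0,-1, 0,0,0,0,0,0,-1]'; python3 -m jog '[0,0,-10,0,0,0,-1, 0,0,-35,0,0,0,-1, 0,0,-35,0,0,0,-1, -25,0,-20,0,0,0,1, -35,0,0,0,0,0,1, -35,0,0,0,0,0,1, -30,0,0,0,0,0,1, -12,0,0,0,0,0,1, 0,0,0,0,0,0,1]'
python3 - <<'E'
from h import *
for n in ['side','top','wrist']:
    s=cam(n); save(s,n+'4'); cv2.imwrite(f'pics/{n}4.png',cv2.resize(s['color'],(800,600),interpolation=cv2.INTER_CUBIC))
E
python3 plan.py -118 0 120
```

```text
time_s: 6.2
tool_pos: [0.5237, -0.0335, 0.1241]
eef_rot: [[0.058, 0.998, 0.0], [0.998, -0.058, -0.0], [-0.0, 0.0, -1.0]]
wrist_force: [-3.7, 1.5, 10.9]
gripper_width: -0.004
time_s: 6.95
tool_pos: [0.5147, -0.1722, 0.2215]
eef_rot: [[0.062, 0.998, -0.001], [0.998, -0.062, 0.0], [-0.0, -0.001, -1.0]]
wrist_force: [-0.7, -0.8, 1.2]
gripper_width: 0.849
t 7.1 tcp [ 0.515  -0.1689  0.2214] board [-114.6123   17.1914  131.3599] F [-0.8347  1.2952 -0.5536] w 1.001976250075141 yawx 86.7036994881818 z [-0.0009  0.0012 -1.    ]
tool shift mm [-3.4018 17.2017 11.34  ]
```

View pics/wrist4.png

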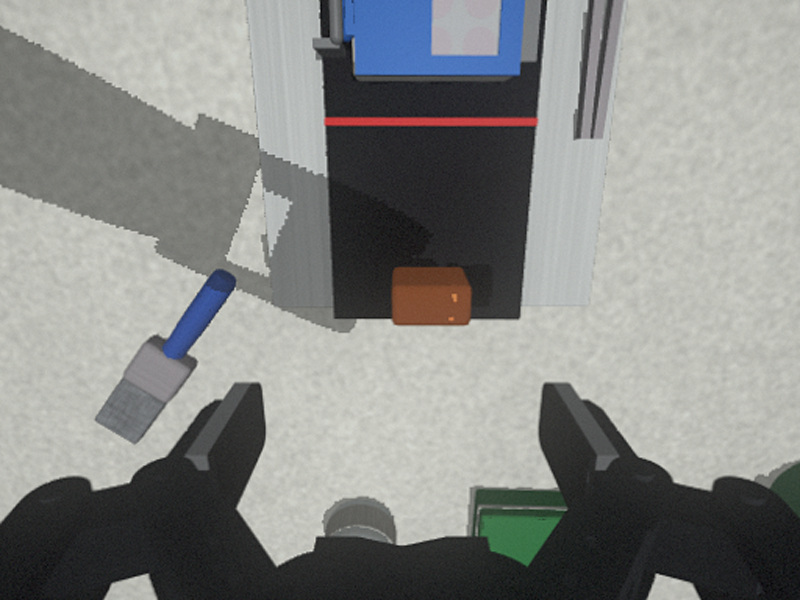

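```bash
python3 - <<'E'
from h import *
s=load('wrist4'); f=512/800
print('cam',B.l(-s['R'].T@s['t'])*1e3)
for n,p,z in [('mk_n',(325,121),.098),('mk_f',(537,121),.098),('tail_n',(334,319),.098),('tail_f',(521,319),.098)]:
    X=atz(s,np.array(p)*f,z); print(n,X,'board',B.l(X)*1e3,'edge',ED.l(X)*1e3)
c=s['color'].copy(); c=cv2.resize(c[150:220,230:320],None,fx=7,fy=7,interpolation=cv2.INTER_CUBIC)
c=cv2.convertScaleAbs(c,alpha=1.8)
for z,col in ((.048,(0,255,0)),(.008,(255,0,0))):
  for dx in (-.011,.011):
    for dy in (-.02,.02):
      q=(proj(s,B.w((-.118+dx,dy,z)))-[230,150]+.5)*7
      cv2.circle(c,tuple(int(v) for v in q),4,col,-1)
cv2.imwrite('pics/post4.png',c)
E
```

```text
cam [-35.2421  16.2667 274.2652]
mk_n [ 0.4814 -0.0791  0.098 ] board [-26.8958  55.9765   8.    ] edge [-152.1634   58.6187    8.    ]
mk_f [ 0.5912 -0.0857  0.098 ] board [-27.1781 -54.0719   8.    ] edge [-152.9259  -51.4274    8.    ]
tail_n [ 0.4747 -0.1889  0.098 ] board [-136.8595   56.2884    8.    ] edge [-262.1248   59.4105    8.    ]
tail_f [ 0.5849 -0.1954  0.098 ] board [-137.0382  -54.0687    8.    ] edge [-262.785   -50.9448    8.    ]
```

View pics/post4.png

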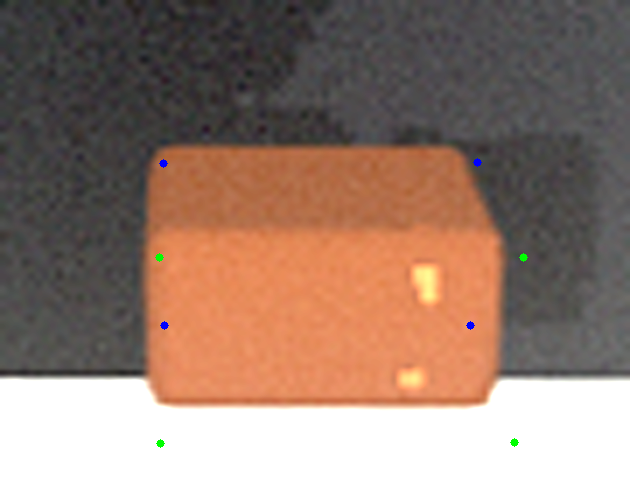

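View pics/side4.png

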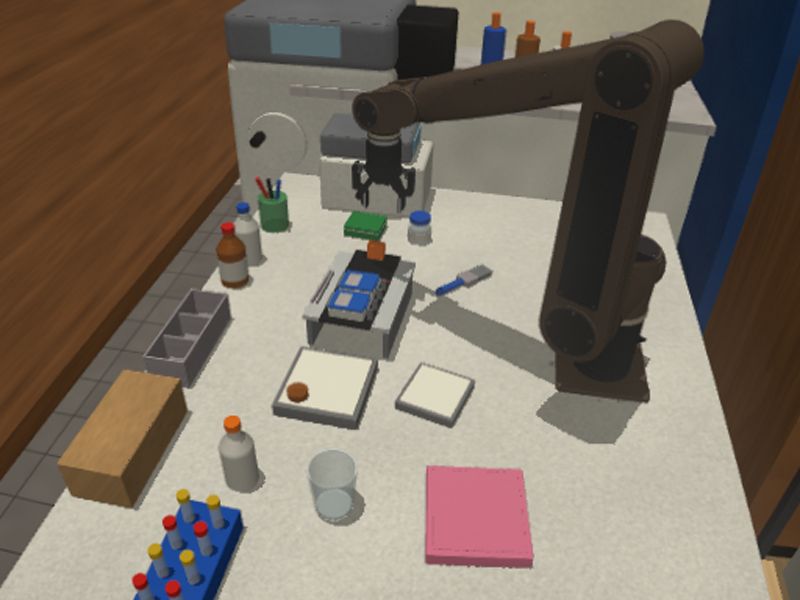

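Both covers lie shut in the side view. In the enlarged crop the post's top face runs from (148,230) to (497,402). I'll compute where the post is.

```bash
python3 - <<'E'
from h import *
s=load('wrist4')
for p in [(148,230),(500,235),(493,403),(152,403),(324,317)]:
    X=atz(s,(np.array(p)+.5)/7-.5+[230,150],.138); print(X,B.l(X)*1e3)
# height of post via bottom/top front edge: base front edge at crop row ~147
for p in [(158,147),(462,147)]:
    X=atz(s,(np.array(p)+.5)/7-.5+[230,150],.098); print('base',X,B.l(X)*1e3)
E
```

```text
[ 0.5117 -0.158   0.138 ] [-103.8421   21.1636   48.    ]
[ 0.5502 -0.1608  0.138 ] [-104.4834  -17.3946   48.    ]
[ 0.5491 -0.1805  0.138 ] [-124.2178  -17.4359   48.    ]
[ 0.5108 -0.1782  0.138 ] [-124.1572   20.875    48.    ]
[ 0.5305 -0.1692  0.138 ] [-113.96      1.7192   48.    ]
base [ 0.5121 -0.1591  0.098 ] [-104.933    20.6684    8.    ]
base [ 0.5507 -0.1614  0.098 ] [-105.0055  -18.019     8.    ]
```

```bash
python3 -m jog '[0,0,0,0,0,7,1, 0,0,0,0,0,7,1, 0,0,0,0,0,7,1, 0,0,0,0,0,7,1, 0,0,0,0,0,7,1, 0,0,0,0,0,7,1, 0,0,0,0,0,7,1, 0,0,0,0,0,7,1, 0,0,0,0,0,7,1, 0,0,0,0,0,7,1, 0,0,0,0,0,7,1, 0,0,0,0,0,7,1]'
python3 -m jog '[0,0,0,0,0,6,1, 0,0,0,0,0,0,1, 0,0,0,0,0,0,1]'
python3 plan.py -116 1 100
python3 - <<'E'
from h import *
s=cam('wrist'); save(s,'wrist5'); cv2.imwrite('pics/wrist5.png',cv2.resize(s['color'],(800,600),interpolation=cv2.INTER_CUBIC))
E
```

```text
time_s: 8.1
tool_pos: [0.5153, -0.168, 0.2216]
eef_rot: [[0.999, 0.043, -0.0], [0.043, -0.999, 0.001], [-0.0, -0.001, -1.0]]
wrist_force: [0.0, 0.3, 0.0]
gripper_width: 0.996
time_s: 8.35
tool_pos: [0.5153, -0.1686, 0.2217]
eef_rot: [[0.999, -0.053, -0.0], [-0.053, -0.999, 0.0], [-0.0, -0.0, -1.0]]
wrist_force: [0.6, 0.1, 0.2]
gripper_width: 1.0
t 8.35 tcp [ 0.5153 -0.1686  0.2217] board [-114.231    16.9343  131.6643] F [0.5734 0.0832 0.2448] w 0.9995400716102198 yawx -3.047578384773476 z [-0.0003  0.0005 -1.    ]
tool shift mm [15.9371  1.8533 31.6581]
```

View pics/wrist5.png

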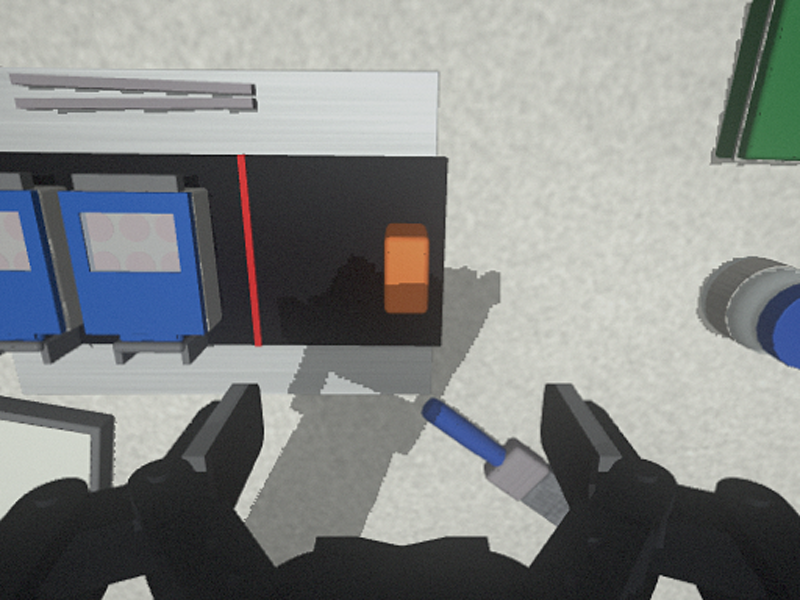

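The wrist view shows the post top at about (407,268), the red line from (241,155) to (258,346), and the tail corners at (447,157) and (441,346). I'll measure those.

```bash
python3 - <<'E'
from h import *
s=load('wrist5'); f=512/800
r={}
for n,p,z in [('mk_f',(241,155),.098),('mk_n',(258,346),.098),('tail_f',(447,157),.098),('tail_n',(441,346),.098),('p1',(387,225),.138),('p2',(427,225),.138),('p3',(427,284),.138),('p4',(386,284),.138),('sf',(438,72),.09),('sn',(434,393),.09),('sfo',(130,72),.09)]:
    X=atz(s,np.array(p)*f,z); r[n]=X; print(n,X,'board',B.l(X)*1e3)
c=np.mean([r[k] for k in('p1','p2','p3','p4')],0); print('post',c,B.l(c)*1e3)
def yaw(d): return np.degrees(np.arctan2(d[1],d[0]))
print('board yaw', yaw(r['mk_f']-r['tail_f']),yaw(r['mk_n']-r['tail_n']),'perp',yaw(r['mk_n']-r['mk_f'])-90,yaw(r['tail_n']-r['tail_f'])-90,'stand',yaw(r['sn']-r['sf'])-90)
R=np.array(sensors.state()['eef_rot']); p=np.array(sensors.state()['tool_pos'])
for z in (.138,.102): q=c.copy(); q[2]=z; print(R.T@(q-p)*1e3)
E
```

```text
mk_f [ 0.5906 -0.0861  0.098 ] board [-27.5935 -53.4638   8.    ]
mk_n [ 0.4804 -0.079   0.098 ] board [-26.8253  56.9702   8.    ]
tail_f [ 0.5838 -0.1953  0.098 ] board [-136.945   -52.9725    8.    ]
tail_n [ 0.4744 -0.189   0.098 ] board [-136.9616   56.578     8.    ]
p1 [ 0.5561 -0.1627  0.138 ] board [-106.017   -23.4909   48.    ]
p2 [ 0.5551 -0.1816  0.138 ] board [-124.9078  -23.5622   48.    ]
p3 [ 0.5261 -0.1805  0.138 ] board [-125.4975    5.5348   48.    ]
p4 [ 0.5271 -0.1604  0.138 ] board [-105.3667    5.6132   48.    ]
sf [ 0.6261 -0.1923  0.09  ] board [-131.5505  -95.0525   -0.    ]
sn [ 0.4382 -0.1841  0.09  ] board [-134.1416   92.9843   -0.    ]
sfo [ 0.6342 -0.033   0.09  ] board [ 27.9482 -93.9346  -0.    ]
post [ 0.5411 -0.1713  0.138 ] [-115.4472   -8.9763   48.    ]
board yaw 86.44258338137405 86.90398780060438 perp 86.30143516372135 86.70868240079542 stand 87.4894617420523
[25.9164  1.065  83.7249]
[ 25.9238   1.0771 119.7249]
```

```bash
python3 - <<'E'
from h import *
s=load('wrist5')
print('cam',B.l(-s['R'].T@s['t'])*1e3)
c=cv2.resize(s['color'][130:220,230:300],None,fx=7,fy=7,interpolation=cv2.INTER_CUBIC)
c=cv2.convertScaleAbs(c,alpha=1.6)
for z,col in ((.048,(0,255,0)),(.008,(255,0,0))):
  for dx in (-.011,.011):
    for dy in (-.02,.02):
      q=(proj(s,B.w((-.115+dx,dy+.001,z)))-[230,130]+.5)*7
      cv2.circle(c,tuple(int(v) for v in q),4,col,-1)
cv2.imwrite('pics/post5.png',c)
E
```

```text
cam [-112.7553  -62.8272  274.5446]
```

View pics/post5.png

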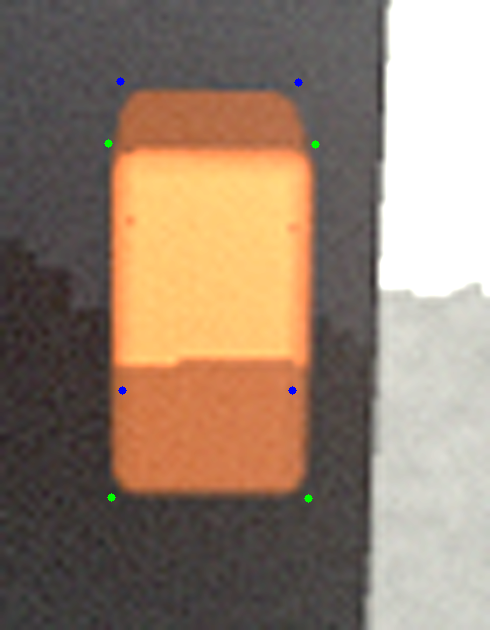

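The overlay puts the post top at board (−115, 0.5). The lower strip is only shadow. I'll descend over it and close.

```bash
python3 -m jog '[16.5,1.2,0,0,0,0,1, 0,0,30,0,0,0,1, 0,0,30,0,0,0,1, 0,0,20,0,0,0,1, 0,0,15,0,0,0,1, 0,0,10,0,0,0,1, 0,0,8,0,0,0,1, 0,0,4,0,0,0,1, 0,0,0,0,0,0,1]'; python3 plan.py
```

```text
time_s: 9.15
tool_pos: [0.5315, -0.172, 0.1045]
eef_rot: [[0.998, -0.057, -0.001], [-0.057, -0.998, 0.0], [-0.001, -0.0, -1.0]]
wrist_force: [0.6, 0.4, 0.1]
gripper_width: 1.001
t 9.15 tcp [ 0.5315 -0.172   0.1045] board [-116.7454    0.5435   14.4632] F [0.6462 0.3769 0.0527] w 1.0007540561728892 yawx -3.2806854874008793 z [-0.0006  0.0004 -1.    ]
```

```bash
python3 -m jog '[0,0,0,0,0,0,-1, 0,0,0,0,0,0,-1, 0,0,0,0,0,0,-1, 0,0,0,0,0,0,-1, 0,0,0,0,0,0,-1, 0,0,0,0,0,0,-1, 0,0,0,0,0,0,-1, 0,0,0,0,0,0,-1]'; python3 plan.py
python3 - <<'E'
from h import *
s=cam('wrist'); save(s,'wrist6'); cv2.imwrite('pics/wrist6.png',cv2.resize(s['color'],(800,600),interpolation=cv2.INTER_CUBIC))
E
```

```text
time_s: 9.82
tool_pos: [0.5321, -0.1719, 0.1056]
eef_rot: [[0.998, -0.058, 0.001], [-0.058, -0.998, 0.001], [0.001, -0.001, -1.0]]
wrist_force: [-0.7, 3.4, 4.4]
gripper_width: 0.25
t 9.8167 tcp [ 0.5321 -0.1719  0.1056] board [-116.5887    0.0151   15.5758] F [-0.7485  3.4326  4.3622] w 0.24971594138768846 yawx -3.3370051196735666 z [ 0.001   0.0006 -1.    ]
```

View pics/wrist6.png

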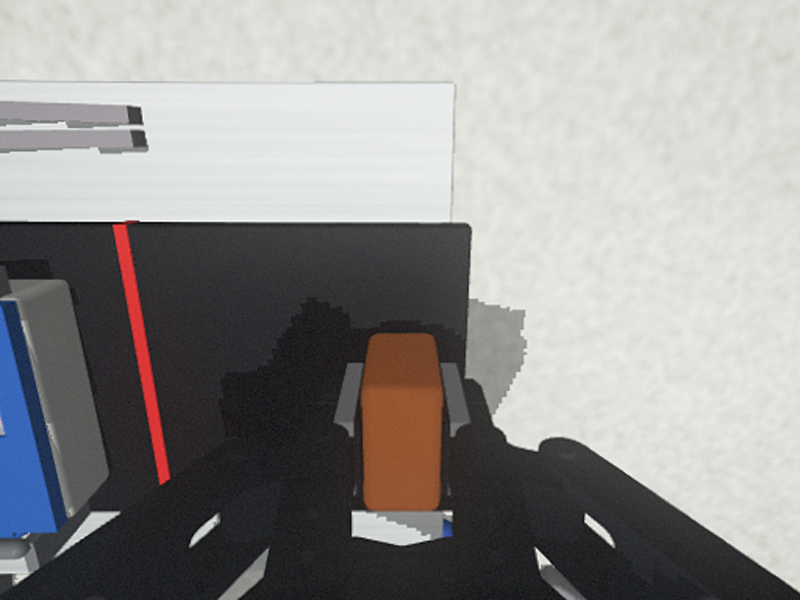

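The post is held (opening about 21 mm), with the tool pressing down on it with about 4 N. I'll press 1 mm more and slide most of the way.

```bash
python3 -m jog '[0,0,0.5,0,0,0,-1, 0,-3,0.5,0,0,0,-1, 0,-6,0,0,0,0,-1, 0,-9,0,0,0,0,-1, 0,-10,0,0,0,0,-1, 0,-10,0,0,0,0,-1, 0,-10,0,0,0,0,-1, 0,-8,0,0,0,0,-1, 0,-6,0,0,0,0,-1, 0,-3,0,0,0,0,-1, 0,0,0,0,0,0,-1]'; python3 plan.py
python3 - <<'E'
from h import *
for n in ['side','wrist','top']:
    s=cam(n); save(s,n+'7')
a=load('side7')['color'][140:260,170:290]; a=cv2.resize(a,(400,400),interpolation=cv2.INTER_CUBIC)
b=cv2.resize(load('wrist7')['color'],(400,300)); b=cv2.copyMakeBorder(b,0,100,0,0,0)
cv2.imwrite('pics/c7.png',np.hstack([a,b]))
E
```

```text
time_s: 10.78
tool_pos: [0.5368, -0.1096, 0.1056]
eef_rot: [[0.998, -0.057, 0.003], [-0.057, -0.998, -0.005], [0.004, 0.005, -1.0]]
wrist_force: [0.4, -6.1, 5.7]
gripper_width: 0.249
t 10.7833 tcp [ 0.5368 -0.1096  0.1056] board [-54.1744  -1.0869  15.5914] F [ 0.4404 -6.0977  5.7144] w 0.2485285743958713 yawx -3.2525773387508248 z [ 0.0033 -0.0051 -1.    ]
```

View pics/c7.png

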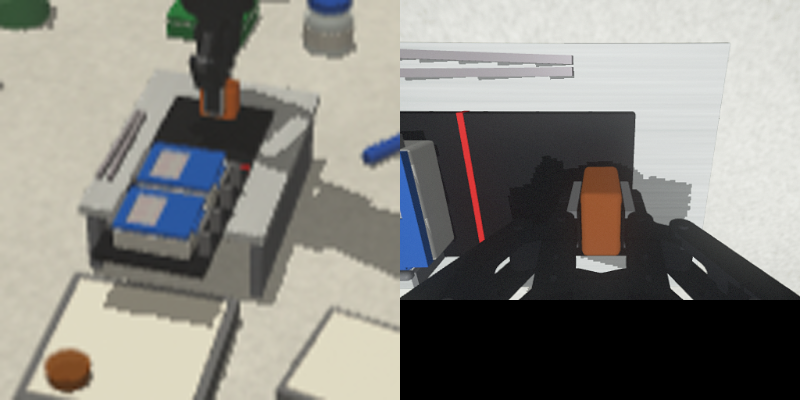

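The board slides level, both covers are still shut, and it has moved 62 mm. I'll continue.

```bash
python3 -m jog '[0,-3,0,0,0,0,-1, 0,-6,0,0,0,0,-1, 0,-9,0,0,0,0,-1, 0,-10,0,0,0,0,-1, 0,-10,0,0,0,0,-1, 0,-10,0,0,0,0,-1, 0,-10,0,0,0,0,-1, 0,-7,0,0,0,0,-1, 0,-4,0,0,0,0,-1, 0,-2,0,0,0,0,-1, 0,0,0,0,0,0,-1, 0,0,0,0,0,0,-1]'; python3 plan.py
python3 - <<'E'
from h import *
for n in ['side','wrist','top']:
    s=cam(n); save(s,n+'8')
a=load('side8')['color'][140:260,170:290]; a=cv2.resize(a,(400,400),interpolation=cv2.INTER_CUBIC)
b=cv2.resize(load('top8')['color'][130:220,170:260],(400,400),interpolation=cv2.INTER_CUBIC)
cv2.imwrite('pics/c8.png',np.hstack([a,b]))
cv2.imwrite('pics/wrist8.png',cv2.resize(load('wrist8')['color'],(800,600)))
E
```

```text
time_s: 11.93
tool_pos: [0.5415, -0.0399, 0.1063]
eef_rot: [[0.998, -0.055, 0.004], [-0.055, -0.998, -0.008], [0.005, 0.007, -1.0]]
wrist_force: [-0.0, -7.8, 7.1]
gripper_width: 0.246
t 11.9333 tcp [ 0.5415 -0.0399  0.1063] board [15.7438 -1.8251 16.2687] F [-0.0031 -7.7802  7.0564] w 0.2459565715838221 yawx -3.162509628486283 z [ 0.0045 -0.0077 -1.    ]
```

View pics/c8.png

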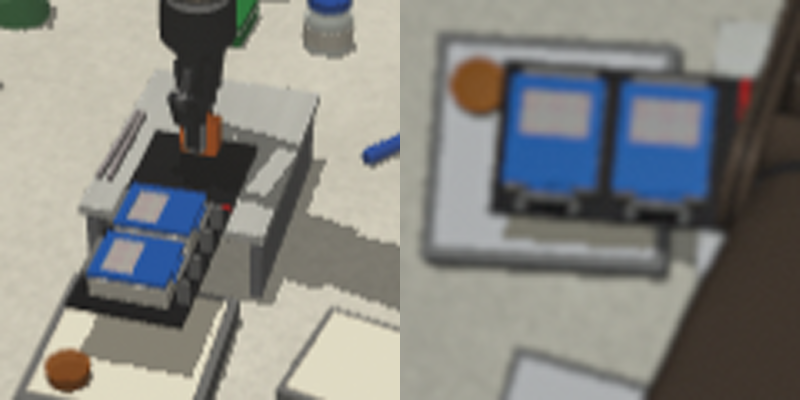

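View pics/wrist8.png

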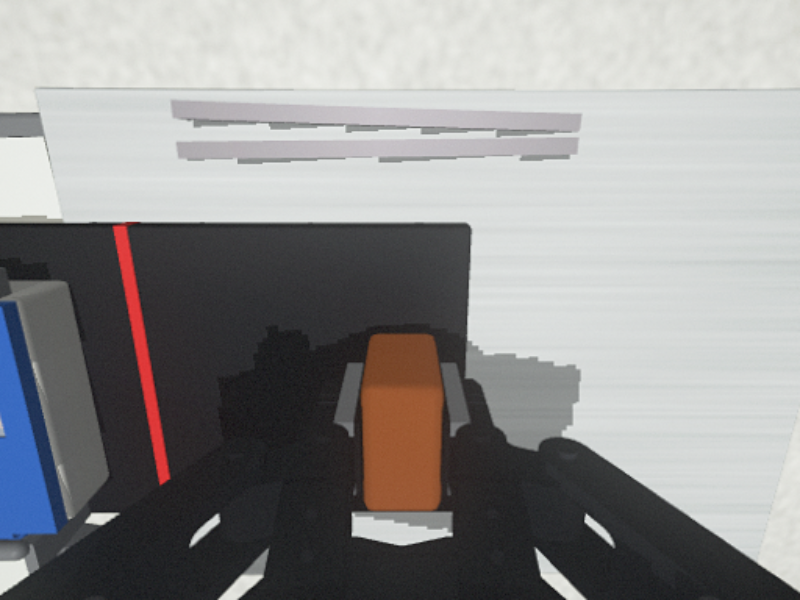

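The wrist view shows the stand edge from (37,88) to (62,220) and the red line from (121,226) to (164,480). I'll measure what's left.

```bash
python3 - <<'E'
from h import *
s=load('wrist8'); f=512/800
g=lambda p,z: atz(s,np.array(p)*f,z)
e1,e2=g((37,88),.09),g((62,220),.09); m1,m2=g((121.5,226),.098),g((164,480),.098)
print(e1,e2,m1,m2)
ax=ED.x
print('edge yaw',np.degrees(np.arctan2(*(e1-e2)[[1,0]])),'mark yaw',np.degrees(np.arctan2(*(m1-m2)[[1,0]])))
for m in (m1,m2,(m1+m2)/2):print('to edge via wrist e2:', (e2-m)@ax*1e3)
print('mark mid',ED.l((m1+m2)/2)*1e3)
# far side edge of red line on side face, bottom? ; top view
t=load('top8')
E
python3 - <<'E'
from h import *
s=load('wrist8'); c=s['color'][40:170,10:130]; cv2.imwrite('pics/w8z.png',cv2.resize(c,None,fx=4.6,fy=4.6,interpolation=cv2.INTER_CUBIC))
t=load('top8'); c=t['color'][130:180,225:265]; cv2.imwrite('pics/t8z.png',cv2.resize(c,None,fx=12,fy=12,interpolation=cv2.INTER_CUBIC))
E
```

```text
[0.6411 0.0656 0.09  ] [0.6015 0.069  0.09  ] [0.5996 0.0457 0.098 ] [0.5049 0.0518 0.098 ]
edge yaw -4.993839604015307 mark yaw -3.6376980524730462
to edge via wrist e2: 23.368784358331208
to edge via wrist e2: 22.394973805533034
to edge via wrist e2: 22.881879081932123
mark mid [-20.6987  -5.3604   8.    ]
```

View pics/w8z.png

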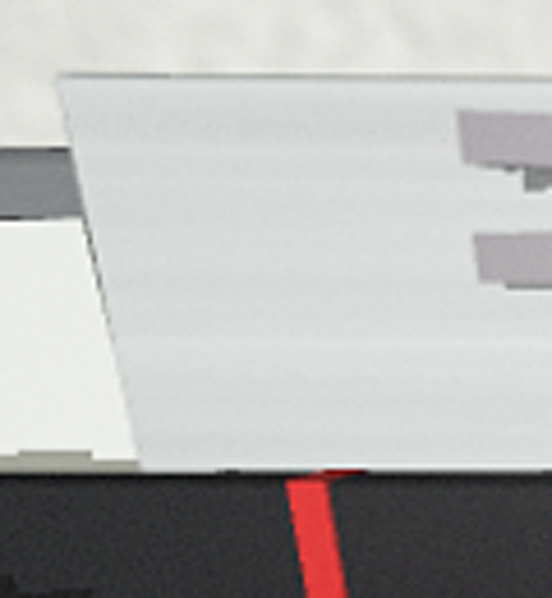

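View pics/t8z.png

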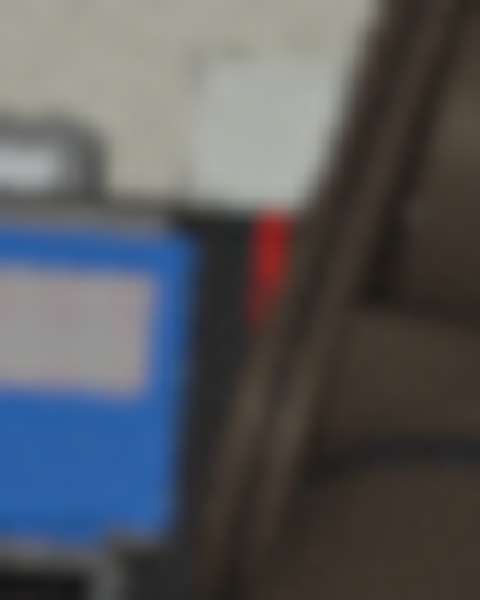

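```bash
python3 - <<'E'
from h import *
s=load('wrist8'); t=load('top8')
W=lambda p:(np.array(p)+.5)/4.6-.5+[10,40]
T=lambda p:(np.array(p)+.5)/12-.5+[225,130]
e=atz(s,W((141,465)),.09);ee=atz(s,W((57,75)),.09); m=atz(s,W((309,482)),.098)
print('wrist',e,ee,m,(e-m)@ED.x*1e3,(ee-m)@ED.x*1e3)
e=atz(t,T((190,190)),.09);ee=atz(t,T((197,60)),.09); m=atz(t,T((273,218)),.098)
print('top',e,ee,m,(e-m)@ED.x*1e3,(ee-m)@ED.x*1e3)
E
```

```text
wrist [0.6015 0.0687 0.09  ] [0.6413 0.0663 0.09  ] [0.5998 0.0462 0.098 ] 22.617605002603103 22.3035863125534
top [0.6068 0.0668 0.09  ] [0.6412 0.0661 0.09  ] [0.5981 0.0448 0.098 ] 22.497310102562096 23.616784515565
```

```bash
python3 -m jog '[0,-2,0,0,0,0,-1, 0,-4,0,0,0,0,-1, 0,-5,0,0,0,0,-1, 0,-4,0,0,0,0,-1, 0,-3,0,0,0,0,-1, 0,-2,0,0,0,0,-1, 0,0,0,0,0,0,-1, 0,0,0,0,0,0,-1]'; python3 plan.py
python3 - <<'E'
from h import *
for n in ['side','wrist','top']:
    s=cam(n); save(s,n+'9')
s=load('wrist9'); c=s['color'][40:170,10:130]; a=cv2.resize(c,None,fx=4.6,fy=4.6,interpolation=cv2.INTER_CUBIC)
cv2.imwrite('pics/w9z.png',a)
a=load('side9')['color'][160:250,180:270]; a=cv2.resize(a,(600,600),interpolation=cv2.INTER_CUBIC);cv2.imwrite('pics/s9z.png',a)
E
```

```text
time_s: 12.75
tool_pos: [0.5429, -0.0204, 0.1064]
eef_rot: [[0.998, -0.055, 0.005], [-0.055, -0.998, -0.009], [0.005, 0.009, -1.0]]
wrist_force: [-0.1, -8.9, 7.6]
gripper_width: 0.246
t 12.75 tcp [ 0.5429 -0.0204  0.1064] board [35.2826 -2.0267 16.4364] F [-0.1151 -8.9461  7.6013] w 0.24648791663576017 yawx -3.145062074464888 z [ 0.0048 -0.0089 -0.9999]
```

View pics/w9z.png

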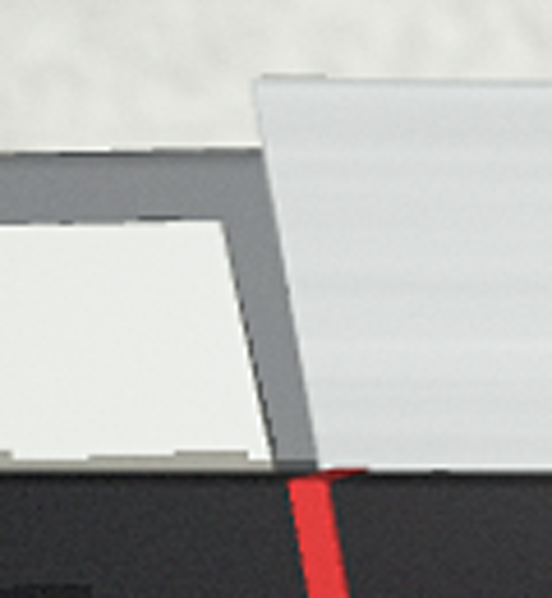

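View pics/s9z.png

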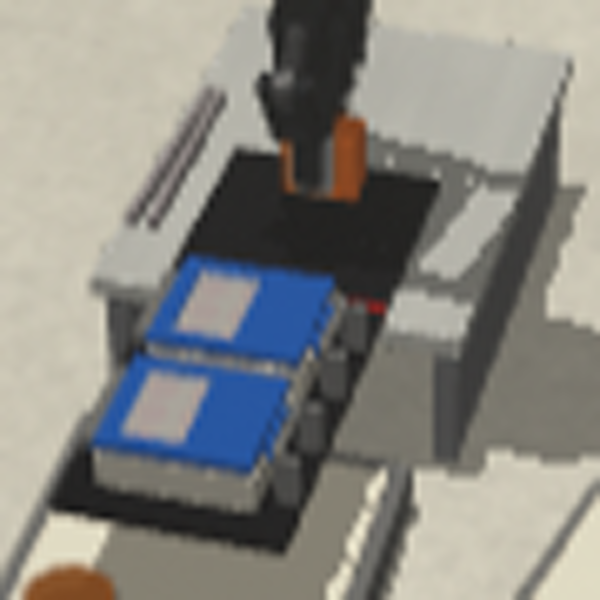

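The red line's side face now spans about 322–368 at the underside, with the stand edge at 318. That leaves about 3 mm, which fits 22.5 − 19.5. I'll make the last step.

```bash
python3 -m jog '[0,-1,0,0,0,0,-1, 0,-1,0,0,0,0,-1, 0,-0.7,0,0,0,0,-1, 0,0,0,0,0,0,-1, 0,0,0,0,0,0,-1, 0,0,0,0,0,0,-1]'; python3 plan.py
python3 - <<'E'
from h import *
for n in ['side','wrist','top']:
    s=cam(n); save(s,n+'10')
s=load('wrist10'); c=s['color'][40:170,10:130]; a=cv2.resize(c,None,fx=4.6,fy=4.6,interpolation=cv2.INTER_CUBIC)
cv2.imwrite('pics/w10z.png',a)
b=load('top10')['color'][130:180,225:265]
cv2.imwrite('pics/t10z.png',cv2.resize(b,None,fx=12,fy=12,interpolation=cv2.INTER_CUBIC))
a=load('side10')['color'][160:250,180:270]; cv2.imwrite('pics/s10z.png',cv2.resize(a,(600,600),interpolation=cv2.INTER_CUBIC))
E
```

```text
time_s: 13.4
tool_pos: [0.543, -0.0181, 0.1065]
eef_rot: [[0.998, -0.055, 0.005], [-0.055, -0.998, -0.01], [0.005, 0.01, -1.0]]
wrist_force: [-0.2, -10.4, 7.0]
gripper_width: 0.25
t 13.4 tcp [ 0.543  -0.0181  0.1065] board [37.5387 -2.053  16.5038] F [ -0.2117 -10.3689   6.9901] w 0.2502231858456851 yawx -3.1367192238611024 z [ 0.0047 -0.0098 -0.9999]
```

View pics/w10z.png

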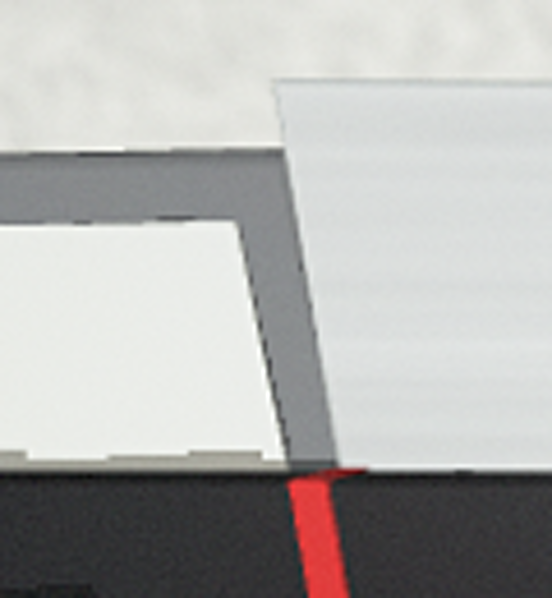

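View pics/s10z.png

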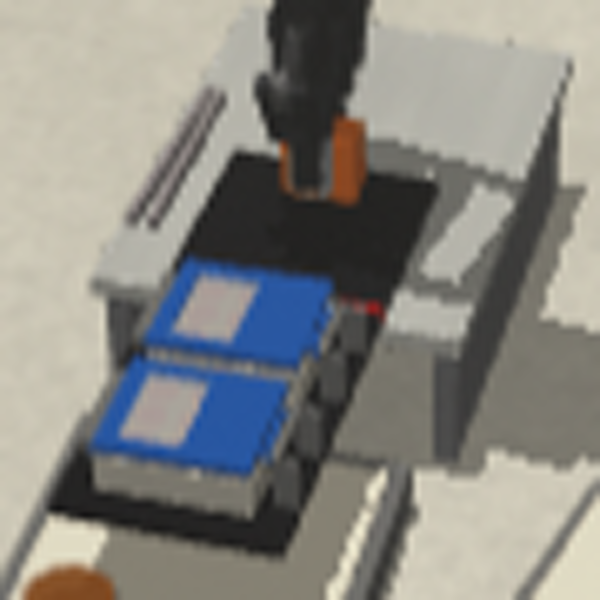

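View pics/t10z.png

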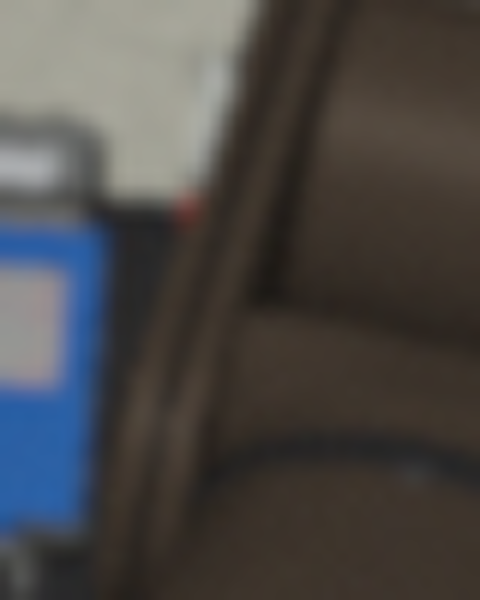

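```bash
python3 - <<'E'
from h import *
s=load('wrist10'); t=load('top10')
W=lambda p:(np.array(p)+.5)/4.6-.5+[10,40]
T=lambda p:(np.array(p)+.5)/12-.5+[225,130]
m=atz(s,W((310,482)),.098)
for p in [(337,465),(275,78),(312,310)]:
    e=atz(s,W(p),.09); print('wrist remaining',(e-m)@ED.x*1e3)
m2=atz(s,W((330,595)),.098); print('board yaw',np.degrees(np.arctan2(*(m-m2)[[1,0]]))+90, 'stand', np.degrees(np.arctan2(*(atz(s,W((275,78)),.09)-atz(s,W((337,465)),.09))[[1,0]]))+90)
e=atz(t,T((190,190)),.09); m=atz(t,T((191,210)),.098)
print('top',e,m,(e-m)@ED.x*1e3, 'edge frame',ED.l(m)*1e3)
E
```

```text
wrist remaining 1.2564532591685555
wrist remaining 0.5260251057721818
wrist remaining 0.9912434635566967
board yaw 86.6664422226036 stand 85.89681455209279
top [0.6068 0.0668 0.09  ] [0.5997 0.0659 0.098 ] 1.3330749225143292 edge frame [ -1.0649 -51.7909   8.    ]
```

About 1 mm remains. I'll nudge that, and press down slightly more for margin: the tool is tilted 0.01 rad, so I want to be sure the tail is flat.

```bash
python3 -m jog '[0,-1,0,0,0,0,-1, 0,0,0.8,0,0,0,-1, 0,0,0.7,0,0,0,-1, 0,0,0,0,0,0,-1, 0,0,0,0,0,0,-1, 0,0,0,0,0,0,-1]'; python3 plan.py
python3 - <<'E'
from h import *
for n in ['side','wrist','top']:
    s=cam(n); save(s,n+'11')
s=load('wrist11'); c=s['color'][40:170,10:130]; a=cv2.resize(c,None,fx=4.6,fy=4.6,interpolation=cv2.INTER_CUBIC)
cv2.imwrite('pics/w11z.png',a)
cv2.imwrite('pics/w11.png',cv2.resize(s['color'],(800,600)))
cv2.imwrite('pics/s11.png',cv2.resize(load('side11')['color'],(800,600)))
E
```

```text
time_s: 14.05
tool_pos: [0.5431, -0.0174, 0.1062]
eef_rot: [[0.998, -0.055, 0.004], [-0.055, -0.998, -0.01], [0.005, 0.009, -1.0]]
wrist_force: [-3.7, -12.1, 13.7]
gripper_width: 0.248
t 14.05 tcp [ 0.5431 -0.0174  0.1062] board [38.335  -2.1137 16.2176] F [ -3.6786 -12.074   13.7205] w 0.24813657812158738 yawx -3.136181563460622 z [ 0.0041 -0.0097 -0.9999]
```

View pics/w11z.png

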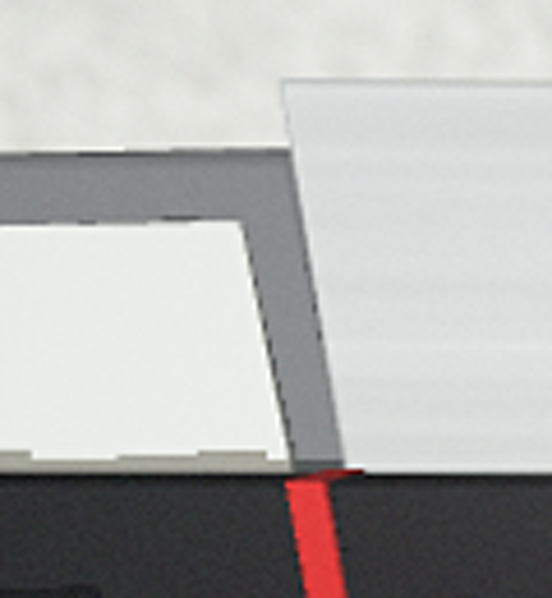

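View pics/w11.png

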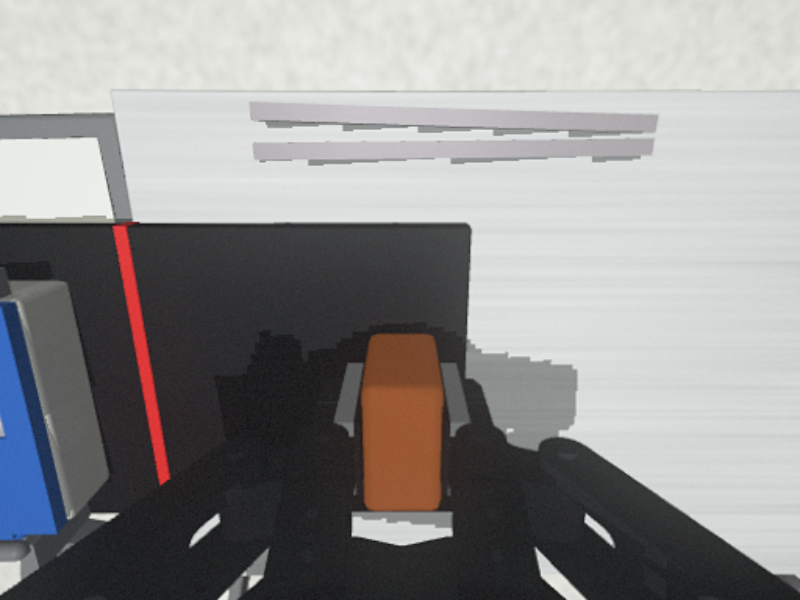

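View pics/s11.png

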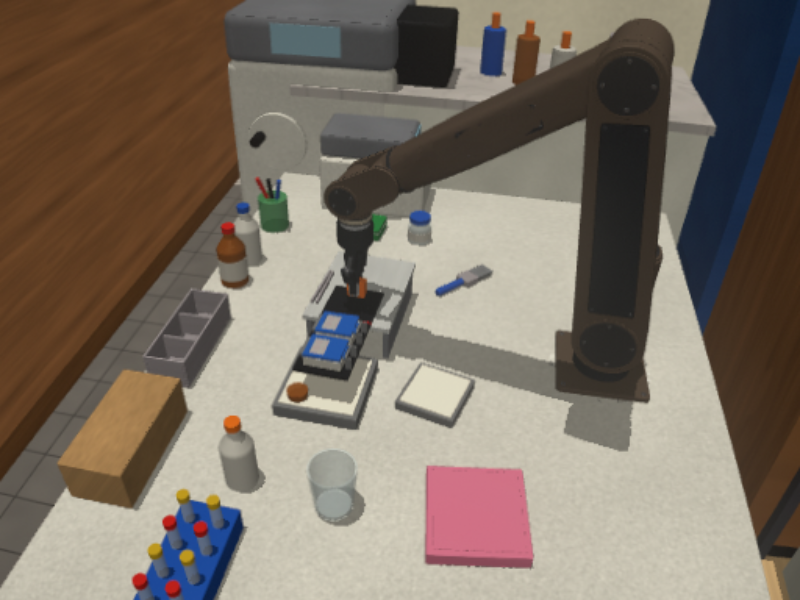

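The stand edge (344,465) now meets the middle of the red line's underside (322–363). The extra press lowered the tool by only 0.3 mm, so the tail is on the stand. The bystanders look unmoved. I'll hold briefly, check for creep, and hand in.

```bash
python3 -m jog '[0,0,0,0,0,0,-1, 0,0,0,0,0,0,-1, 0,0,0,0,0,0,-1, 0,0,0,0,0,0,-1, 0,0,0,0,0,0,-1, 0,0,0,0,0,0,-1]'; python3 plan.py
python3 - <<'E'
from h import *
s=cam('wrist'); t0=load('wrist10')
W=lambda p:(np.array(p)+.5)/4.6-.5+[10,40]
s11=load('wrist11')
print('img diff', np.abs(s['color'].astype(int)-s11['color']).mean())
m=atz(s11,W((308,482)),.098)
for p in [(343,462),(283,80)]: print('remaining',(atz(s11,W(p),.09)-m)@ED.x*1e3)
a,b=load('side0')['color'],cam('side')['color']
d=(np.abs(a.astype(int)-b).max(2)>40); print('forceps/dish/etc diff', {n:int(d[y0:y1,x0:x1].sum()) for n,(x0,y0,x1,y1) in dict(forceps=(198,172,214,196),dish=(182,242,198,258),beaker=(195,288,230,335),bottle=(138,265,166,315),jar=(258,133,278,157),brush=(276,168,318,190)).items()})
E
```

```text
time_s: 14.7
tool_pos: [0.5431, -0.0173, 0.1062]
eef_rot: [[0.998, -0.055, 0.004], [-0.055, -0.998, -0.01], [0.005, 0.009, -1.0]]
wrist_force: [-4.5, -11.1, 14.0]
gripper_width: 0.251
t 14.7 tcp [ 0.5431 -0.0173  0.1062] board [38.3447 -2.0743 16.1952] F [ -4.4823 -11.066   13.9789] w 0.25117275630904906 yawx -3.133594215127509 z [ 0.0041 -0.0097 -0.9999]
img diff 1.8995140923394098
remaining 0.3384033381259557
remaining -0.4569617434579407
forceps/dish/etc diff {'forceps': 36, 'dish': 24, 'beaker': 0, 'bottle': 0, 'jar': 0, 'brush': 592}
```

```bash
python3 -c "
from bench import job
print(job.close_job())"
```

```text
the job is handed in; nothing more can be done
None
```

I pressed both covers shut, slid the board out to its red line, and handed the job in at about 15 s, still holding the post and pressing the tail down. The hand-in gives no verdict, so these are my own last checks.

- **Covers:** each catch took at about 11–12 N, the force then dropped to near zero, and both covers still looked flat in the last side picture.
- **Red line:** within about 0.5 mm of the stand's edge in the wrist view. Just before the last 1 mm nudge, the top view had agreed, to about 1 mm. At the end the arm hid the line from the top camera.
- **Position and squareness:** about 5 mm sideways from the stand's middle, measured 22 mm before the end, and about 1° from square.
- **Level:** the tool leaned about 0.01 rad after the slide, and I did not measure the board's own tilt. Pressing down harder lowered the tool by only 0.3 mm, so I take the tail to be flat on the stand.
- **Hold:** about 14 N down on the post, with no creep over 0.6 s.
- **Bystanders:** beaker, squeeze bottle and jar showed no change in the side picture. A few pixels changed near the forceps and dish, which I put down to the board and its shadow. The brush showed a large change, but only because the arm hid it in the first picture; it is in the same place in later ones. I did not compare the slide box separately; nothing came near it.

One disagreement: the top and wrist cameras differed by about 3 mm along the slide. I therefore set the final position by comparing the line and the edge within the same picture.

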